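# Shingle the bridge plates along the gluing tray

### The arm

A 7-joint arm with a two-finger parallel gripper is mounted at the origin on a cart in front of the work surface, level with it; the furniture and walls round the work are solid. World frame = base frame: x ahead of the robot, y to its left, z up, the work surface at z = 0. Lengths are in m, angles in rad, forces in N, time in s.
With the tool pointing down it reaches from about 0.4 to 0.925 m from the base axis. Payload 5.6 kg.
Tool frame: the origin (TCP) lies at the very end of the fingers, on their centre line; the grasp point (between the pads) lies 19 mm behind it; z points along the fingers, y is the line along which they close (so a half turn about z gives the same grasp; the last joint's range is limited). The gripper opens to 85 mm and grips with 20 to 120 N. Pads are 22 mm wide; open, the fingers measure 114 mm over their backs; the gripper's body (76 mm by 85 mm) begins 54 mm behind the grasp point. The pads swing forward as they close: fully open they stand 13 mm farther back than shut.
Start: joints at [1.169, 0.468, -0.012, 1.603, 0.006, 1.071, -0.056], TCP at [0.228, -0.609, 0.231] pointing down, gripper open.
Joint ranges: [-2.53, 2.53], [-0.31, 2.02], [-1.57, 1.55], [0.28, 2.44], [-1.29, 4.43], [0.15, 1.84], [-2.92, 2.92]. Speed limits (rad/s): [2.57, 2.57, 3.14, 3.14, 3.14, 3.14, 3.14].

### API

Orientations are given as a 3x3 rotation matrix whose columns are the frame's x, y, z axes.
In Python, from cell import arm, eyes gives the robot as it stands.
- The arm moves only by the tool step_arm, never from a script. Its argument "increments" is a list of rows, each an object of numbers: "x", "y", "z": the shift along the tool's x, y, z normalised to -1 to 1, where 1 is 60 mm; "roll": the turn about the tool's z normalised to -1 to 1, where 1 is 4 degrees; "fingers": the closure, from 0 (fully open) to 1 (shut). In form: [{"x": .., "y": .., "z": .., "roll": .., "fingers": ..}, ...]. A call has exactly 5 rows; each row shifts and turns the commanded pose from where the row before left it, along the tool's axes as they then stand; what a row does not reach is not made up. A row lasts 1/8 s, in which the tool goes at most 62.5 mm and 10.7 degrees, less where a joint would pass 70% of its speed; a pose out of reach is approached as far as the arm can. A call with a number of a shift or a turn outside -1 to 1 is refused whole. A call with a gripper value outside its range is refused whole. The fingers move at their own pace and stop on an object; "force" is the grip in N (left out, the last holds). Time passes only in rows, so rows that do not move let the fingers close, or fill a call up. It gives the time, the measured TCP pose, the force, the opening and the grip force at its end, in the units of the state.
- arm.state(): the state, without advancing time (a new reading comes with each control period).
- eyes.snapshot(name): name is "side" or "top"; returns a dict with "img" (480x640x3 uint8, blue, green, red), "fx", "fy", "cx", "cy" (pixels), "rvec" (rotation vector, rad) and "tvec" (3), from world to camera coordinates, as OpenCV has them. Camera axes: x right, y down, z forward; pixel columns grow to the right and rows downward; lengths in m; the calibration is good to about 2 mm. A picture is of the moment at which its call begins. There is no depth.
- arm.close_job(): hands the job in; it is judged then, once.
The state is a dict: "time_s": time; "qpos": joint angles; "qd": joint speeds; "joint_torque": joint torques, N m; "ee_pos": TCP position; "orientation": TCP orientation; "force": force on the tool from outside, world axes, zero at the start; "moment": the same for the moment, N m; "opening": opening from 0.0 (shut) to 1.0 (fully open); "finger_force": force on a finger pad.
Only numpy, scipy, OpenCV 4.12 (cv2) and the standard library are available. Lean on these libraries where they do the work, as an engineer would, in place of code of your own. Each camera call takes 0.05 s, during which the arm holds its last target. There are 200 camera calls.

### The job

A pale maple bridge plate with six pin holes already leans on the sloping rest at the stop end of the wooden tray, ready for glue. Take the two other bridge plates of that same size and hole row from the bench (not the short plain one) and lay them one after the other down the tray, lengthwise and in line, each lapping over about half the length of the plate before it, so that they run from the stop like roof shingles. Leave the first plate where it lies.

Things in the scene. Friction and masses are not known exactly. Their poses are not given: they have to be found in the camera images.
- tray: fixed shallow wooden tray with dark floor, 300 x 136 mm; origin at centre of underside, x along its length from stop end to open end, y across. Floor top 4 mm above bench; lips 12 mm high, 126 mm clear between the sides. At the -x end a 32 mm high stop and, against it, a rest 60 mm wide, 44 long, sloping down toward +x by 0.127 rad from 18 mm above the bench
- plate_first: pale maple bridge plate, 110 x 44 x 7 mm, six dark pin holes along its length, 30 g; origin at centre of underside, x along the length, z up. Loose in the tray, its back end on the rest 2 mm from the stop, front end on the tray floor: x points down the tray, sloping down 0.127 rad; origin 11 mm above bench. Plates lapped by half (55 mm farther on) lie parallel on it, front end on the floor, origins also at 11 mm
- plate_a: pale maple bridge plate, 110 x 44 x 7 mm, six dark pin holes along its length, 30 g; origin at centre of underside, x along the length, z up. Lies flat on the bench, long side roughly away from the robot. A short plain plate, 62 x 44 x 7 mm, without holes, lies about too and is not wanted
- plate_b: pale maple bridge plate, 110 x 44 x 7 mm, six dark pin holes along its length, 30 g; origin at centre of underside, x along the length, z up. Lies flat on the bench like plate_a; the two are alike and either may come first in the row

How it is judged:
By the outcome, as a careful person would: the job done as asked, in the order asked, and still so for the second after the job is handed in, with the robot touching nothing.
It also fails if it takes over 54 s, if anything falls off the work surface, if the arm or the gripper's body presses on something with over 40 N, if the wrist force passes 120 N, or if a joint passes its speed limit or range.

## Working session

There is one attempt and no reset: what is moved stays moved. The work goes in short steps, Python scripts to look and compute and a tool call to move; the robot and the scene stay as the last step left them, time stands still between calls to the robot, and variables do not carry over. Pictures are saved under pics/ and viewed, at most 10 in all, crops included, and the job is handed in when it is done.

Besides the shell and the picture viewer there is one more tool, called as name([rows], argument=value, ...), one row to a line, values as JSON. step_arm: Moves the arm, as the interface text tells. Scaled input: -1 to 1 covers 60 mm each way for a shift and 4 degrees each way for a turn. Its arguments: {"type":"object","properties":{"increments":{"type":"array","items":{"type":"object","properties":{"x":{"type":"number","minimum":-1,"maximum":1},"y":{"type":"number","minimum":-1,"maximum":1},"z":{"type":"number","minimum":-1,"maximum":1},"roll":{"type":"number","minimum":-1,"maximum":1},"fingers":{"type":"number"}}}},"force":{"type":"number"}},"required":["increments"]}

```bash
mkdir -p pics; python3 - <<'E'
from cell import arm, eyes
import cv2
for n in("top","side"):
    s=eyes.snapshot(n); cv2.imwrite(f"pics/{n}0.png",s["img"]); print(n,s["fx"],s["fy"],s["cx"],s["cy"],s["rvec"],s["tvec"])
s=arm.state(); print(s["time_s"],s["ee_pos"],s["orientation"],s["force"],s["opening"])
E
```

```text
top 567.1272222874346 567.1272222874346 322.93710151854697 238.3659362152877 [ 2.17738893 -2.15375809  0.09902064] [-0.03338164  0.5241204   1.0370563 ]
side 523.9509029129813 523.9509029129813 327.35344234263647 243.62552246112165 [ 0.67365036 -2.56253357  1.25185249] [0.44355781 0.20298432 0.78630222]
0.1 [ 0.22800444 -0.60815477  0.23040324] [[ 9.36325404e-01  3.51132865e-01 -6.69737971e-04]
 [ 3.51133486e-01 -9.36324267e-01  1.46381857e-03]
 [-1.13097107e-04 -1.60577794e-03 -9.99998704e-01]] [-0.73618573 -0.22571815 -0.816396  ] 0.9979375584675945
```

View pics/top0.png

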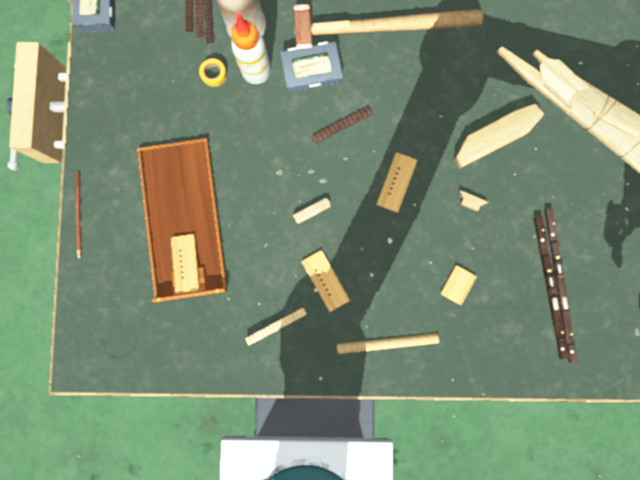

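View pics/side0.png

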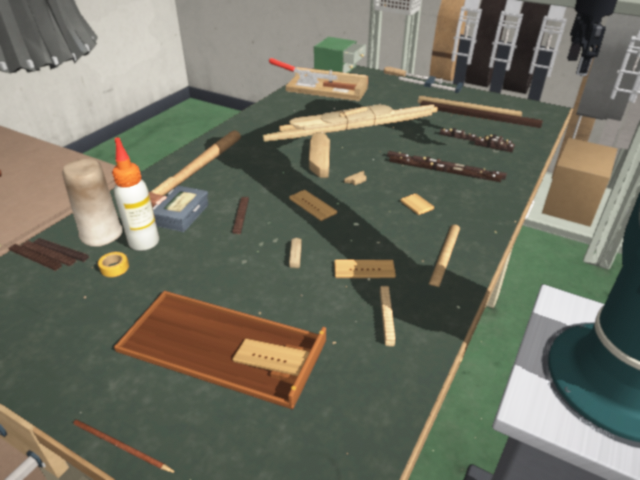

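```bash
cat > h.py <<'E'
import numpy as np, cv2
from cell import arm, eyes
def P(s):
    R=cv2.Rodrigues(np.array(s["rvec"],float))[0]; K=np.array([[s["fx"],0,s["cx"]],[0,s["fy"],s["cy"]],[0,0,1]]); return K,R,np.array(s["tvec"],float).ravel()
def ortho(s,z,x0,x1,y0,y1,ppm=1000):
    "image: row 0 = x1 (far), col 0 = y1 (left)"
    K,R,t=P(s); M=K@np.c_[R[:,0],R[:,1],R[:,2]*z+t]
    A=np.array([[0,-1/ppm,x1],[-1/ppm,0,y1],[0,0,1.]])
    return cv2.warpPerspective(s["img"],M@A,(int((y1-y0)*ppm),int((x1-x0)*ppm)),flags=cv2.WARP_INVERSE_MAP|cv2.INTER_CUBIC)
def go(tx,ty,tz,yaw=None,st=None):
    "prints tool-axis shift in units and roll; yaw = world angle (deg) of tool x. shifts are for the present axes, and for axes after the roll"
    s=st or arm.state(); R=np.array(s["orientation"]); d=np.array([tx,ty,tz])-s["ee_pos"]; a=np.degrees(np.arctan2(R[1,0],R[0,0]))
    print("t",round(s["time_s"],2),"pos",np.round(s["ee_pos"],4),"yaw",round(a,2),"F",np.round(s["force"],1),"open",round(s["opening"],3))
    print("units now",np.round(R.T@d/.06,3))
    if yaw is not None:
        r=-((yaw-a+90)%180-90); c=np.radians(yaw if abs(((yaw-a)+180)%360-180)<=90 else yaw+180)
        X=np.array([np.cos(c),np.sin(c),0]);Y=np.array([np.sin(c),-np.cos(c),0])
        print("roll units",round(r/4,3),"units after roll",np.round([X@d/.06,Y@d/.06,-d[2]/.06],3))
E
python3 - <<'E'
from h import *
s=eyes.snapshot("top")
K,R,t=P(s); print("cam",-R.T@t)
def pix(u,v,z):
    d=R.T@np.linalg.inv(K)@[u,v,1]; c=-R.T@t; return c+d*(z-c[2])/d[2]
for n,u,v in (("a",397,182),("b",325,280),("first",185,262),("trayTL",139,148),("trayTR",207,138),("trayBL",154,300),("trayBR",225,291)): print(n,pix(u,v,.01))
o=ortho(s,.007,.25,.85,-.3,.5); cv2.imwrite("pics/o.png",o)
E
```

```text
cam [ 0.41793763 -0.03782489  1.08406629]
a [ 0.63637656 -0.16851684  0.01      ]
b [ 0.447065   -0.03229906  0.01      ]
first [0.47822082 0.23398852 0.01      ]
trayTL [0.69853458 0.3313324  0.01      ]
trayTR [0.71956446 0.1998082  0.01      ]
trayBL [0.40581654 0.29005643 0.01      ]
trayBR [0.4242415  0.15632723 0.01      ]
```

View pics/o.png

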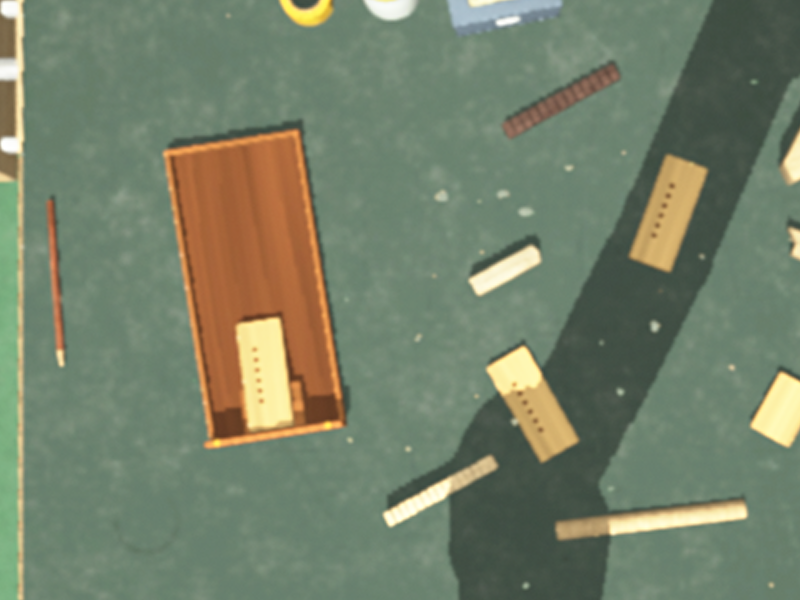

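```bash
cat >> h.py <<'E'
def rect(s,z,cx,cy,mask,w=.09):
    p=3000; o=ortho(s,z,cx-w,cx+w,cy-w,cy+w,p); m=mask(o.astype(int)).astype(np.uint8)
    m=cv2.morphologyEx(m,cv2.MORPH_OPEN,np.ones((9,9)));n,l,st,c=cv2.connectedComponentsWithStats(m); h=l.shape[0]//2
    k=l[h,h] or 1+np.argmax(st[1:,4]); q=cv2.findContours((l==k).astype(np.uint8),0,1)[0]; r=cv2.minAreaRect(max(q,key=cv2.contourArea))
    b=cv2.boxPoints(r); f=lambda u:np.array([cx+w-u[1]/p,cy+w-u[0]/p]); b=np.array([f(u) for u in b])
    e1,e2=b[1]-b[0],b[2]-b[1]; e=e1 if e1@e1>e2@e2 else e2; e=e*np.sign(e[0])
    print("centre",np.round(f(r[0]),4),"size mm",np.round(np.array(r[1])/p*1000,1),"yaw",round(np.degrees(np.arctan2(e[1],e[0])),2)); return m*255,o
wood=lambda o:o[...,2]>o[...,1]+8
pale=lambda o:(o[...,1]>.68*o[...,2])&(o[...,1]>110)&(o[...,2]>o[...,1])
E
python3 - <<'E'
from h import *
s=eyes.snapshot("top")
ims=[]
for c,mk in(((.636,-.169),wood),((.447,-.032),wood),((.478,.234),pale)):
    m,o=rect(s,.007 if mk is wood else .017,*c,mk); ims.append(np.vstack([cv2.cvtColor(m,cv2.COLOR_GRAY2BGR),o]))
cv2.imwrite("pics/m.png",cv2.resize(np.hstack(ims),(780,520)))
# tray
m,o=rect(s,.012,.562,.244,lambda o:o[...,2]>o[...,1]+20,.2)
E
```

```text
centre [ 0.6371 -0.168 ] size mm [ 46.7 112.7] yaw -20.08
centre [ 0.4467 -0.0324] size mm [113.2  48.1] yaw 30.02
centre [0.475  0.2334] size mm [112.1  49.2] yaw 7.24Traceback (most recent call last):
  File "<stdin>", line 6, in <module>
    return _nx.concatenate(arrs, 1, dtype=dtype, casting=casting)
           ~~~~~~~~~~~~~~~^^^^^^^^^^^^^^^^^^^^^^^^^^^^^^^^^^^^^^^
ValueError: all the input array dimensions except for the concatenation axis must match exactly, but along dimension 0, the array at index 0 has size 1078 and the array at index 1 has size 1080
```

```bash
python3 - <<'E'
import re
t=open('h.py').read()
t=t.replace('M=K@np.c_[R[:,0],R[:,1],R[:,2]*z+t]','z=z if np.ndim(z) else (z,0,0); M=K@np.c_[R[:,0]+R[:,2]*z[1],R[:,1]+R[:,2]*z[2],R[:,2]*z[0]+t]')
t+='''
def slope(cx,cy,yaw,zc,k=.1277):
    u=np.array([np.cos(np.radians(yaw)),np.sin(np.radians(yaw))]); return (zc+k*(u@[cx,cy]),-k*u[0],-k*u[1])
'''
open('h.py','w').write(t)
E
python3 - <<'E'
from h import *
s=eyes.snapshot("top")
m,o=rect(s,slope(.475,.234,8.3,.018),.475,.234,pale)
cv2.imwrite("pics/m.png",cv2.resize(np.hstack([cv2.cvtColor(m,cv2.COLOR_GRAY2BGR),o]),(780,390)))
m,o=rect(s,.012,.562,.244,lambda o:o[...,2]>o[...,1]+20,.2)
go(.637,-.168,.12,-20)
E
```

```text
centre [0.4755 0.233 ] size mm [112.5  48.9] yaw 8.89
centre [0.561  0.2463] size mm [302.8 144.7] yaw 8.88
t 0.25 pos [ 0.2281 -0.6084  0.2308] yaw 20.56 F [ 0.2 -0.7 -0.2] open 1.001
units now [ 8.958 -4.479  1.85 ]
roll units 10.139 units after roll [ 3.893 -9.228  1.847]
```

View pics/m.png

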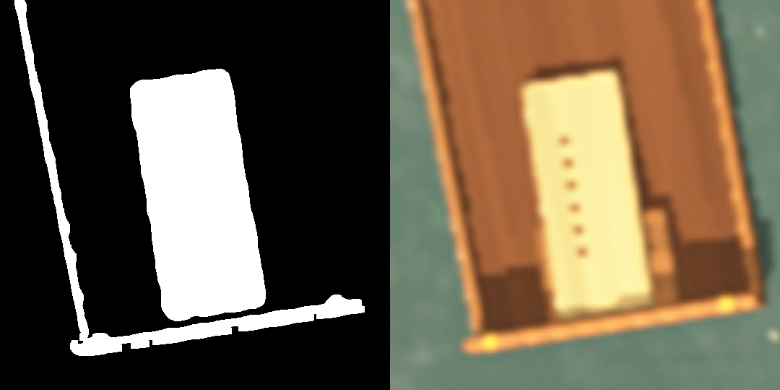

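step_arm([
  {"x": 0.73, "y": -0.54, "z": 0.13, "roll": 1, "fingers": 0.3},
  {"x": 0.73, "y": -0.54, "z": 0.13, "roll": 1, "fingers": 0.3},
  {"x": 0.73, "y": -0.54, "z": 0.13, "roll": 1, "fingers": 0.3},
  {"x": 0.73, "y": -0.54, "z": 0.13, "roll": 1, "fingers": 0.3},
  {"x": 0.73, "y": -0.54, "z": 0.13, "roll": 1, "fingers": 0.3},
], force=30)

```text
time_s: 0.88
ee_pos: [0.4068, -0.4026, 0.1923]
orientation: [[1.0, 0.007, 0.0], [0.007, -1.0, -0.0], [0.0, 0.0, -1.0]]
force: [0.3, 0.1, -0.3]
opening: 0.701
finger_force: 0.0
```

```bash
python3 -c "
from h import *
go(.637,-.168,.1,-20)"
```

```text
t 0.88 pos [ 0.4068 -0.4026  0.1923] yaw 0.4 F [ 0.3  0.1 -0.3] open 0.701
units now [ 3.864 -3.884  1.537]
roll units 5.101 units after roll [ 2.268 -4.987  1.538]
```

step_arm([
  {"x": 0.52, "y": -0.78, "z": 0.2, "roll": 1, "fingers": 0.3},
  {"x": 0.52, "y": -0.78, "z": 0.2, "roll": 1, "fingers": 0.3},
  {"x": 0.52, "y": -0.78, "z": 0.2, "roll": 1, "fingers": 0.3},
  {"x": 0.52, "y": -0.78, "z": 0.2, "roll": 1, "fingers": 0.3},
  {"x": 0.52, "y": -0.78, "z": 0.2, "roll": 1, "fingers": 0.3},
])

```text
time_s: 1.5
ee_pos: [0.5911, -0.1917, 0.132]
orientation: [[0.942, -0.335, 0.0], [-0.335, -0.942, -0.0], [0.0, 0.0, -1.0]]
force: [0.6, -0.2, 1.0]
opening: 0.698
finger_force: 0.0
```

```bash
python3 -c "
from h import *
go(.637,-.168,.03,-20.1)"
```

```text
t 1.5 pos [ 0.5911 -0.1917  0.132 ] yaw -19.58 F [ 0.6 -0.2  1. ] open 0.698
units now [ 0.588 -0.629  1.7  ]
roll units 0.131 units after roll [ 0.583 -0.635  1.7  ]
```

step_arm([
  {"x": 0.29, "y": -0.31, "z": 0.4, "roll": 0.13, "fingers": 0.32},
  {"x": 0.3, "y": -0.32, "z": 0.5, "fingers": 0.32},
  {"x": 0, "y": 0, "z": 0.5, "fingers": 0.32},
  {"z": 0.3, "fingers": 0.32},
  {"z": 0, "fingers": 0.32},
])

```text
$.increments[1]: bad value
```

```bash
python3 -c "
from h import *
s=eyes.snapshot('top');cv2.imwrite('pics/g1.png',cv2.resize(s['img'][110:260,300:500],(800,600)))
go(.637,-.168,.0,-20.1)"
```

```text
t 1.55 pos [ 0.5966 -0.183   0.1305] yaw -19.16 F [5.4 5.1 0.2] open 0.698
units now [ 0.551 -0.445  2.178]
roll units 0.236 units after roll [ 0.546 -0.467  2.175]
```

View pics/g1.png

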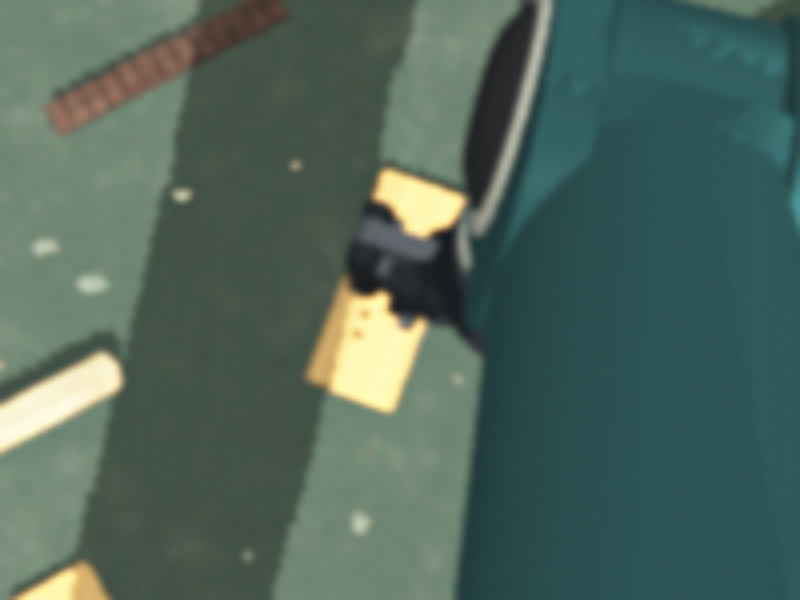

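step_arm([
  {"x": 0.27, "y": -0.2, "z": 0.4, "roll": 0.2, "fingers": 0.32},
  {"x": 0.27, "y": -0.2, "z": 0.5, "roll": 0, "fingers": 0.32},
  {"x": 0, "y": 0, "z": 0.5, "roll": 0, "fingers": 0.32},
  {"x": 0, "y": 0, "z": 0.3, "roll": 0, "fingers": 0.32},
  {"x": 0, "y": 0, "z": 0, "roll": 0, "fingers": 0.32},
])

```text
time_s: 2.17
ee_pos: [0.6273, -0.1817, 0.0289]
orientation: [[0.938, -0.346, -0.003], [-0.346, -0.938, 0.001], [-0.003, 0.001, -1.0]]
force: [1.0, -0.2, -0.5]
opening: 0.682
finger_force: 0.0
```

```bash
python3 -c "
from h import *
go(.637,-.168,.003,-20.1)"
```

```text
t 2.17 pos [ 0.6273 -0.1817  0.0289] yaw -20.26 F [ 1.  -0.2 -0.5] open 0.682
units now [ 0.074 -0.27   0.431]
roll units -0.041 units after roll [ 0.074 -0.269  0.431]
```

step_arm([
  {"x": 0.07, "y": -0.27, "z": 0, "roll": 0, "fingers": 0.35},
  {"x": 0, "y": 0, "z": 0.2, "roll": 0, "fingers": 0.38},
  {"x": 0, "y": 0, "z": 0.18, "roll": 0, "fingers": 0.38},
  {"x": 0, "y": 0, "z": 0.03, "roll": 0, "fingers": 0.38},
  {"x": 0, "y": 0, "z": 0, "roll": 0, "fingers": 0.38},
])

```text
time_s: 2.8
ee_pos: [0.6379, -0.1682, 0.0053]
orientation: [[0.938, -0.347, -0.001], [-0.347, -0.938, -0.0], [-0.001, 0.0, -1.0]]
force: [-0.5, 0.7, 0.3]
opening: 0.62
finger_force: 0.0
```

```bash
python3 -c "
from h import *
go(.637,-.168,.003,-20.1)"
```

```text
t 2.8 pos [ 0.6379 -0.1682  0.0053] yaw -20.27 F [-0.5  0.7  0.3] open 0.62
units now [-0.014  0.002  0.039]
roll units -0.043 units after roll [-0.014  0.002  0.039]
```

step_arm([
  {"x": 0, "y": 0, "z": 0.05, "roll": 0, "fingers": 0.4},
  {"x": 0, "y": 0, "z": 0.03, "roll": 0, "fingers": 0.4},
  {"x": 0, "y": 0, "z": 0, "roll": 0, "fingers": 0.42},
  {"x": 0, "y": 0, "z": 0, "roll": 0, "fingers": 0.42},
  {"x": 0, "y": 0, "z": 0, "roll": 0, "fingers": 0.42},
])

```text
time_s: 3.42
ee_pos: [0.6383, -0.1678, 0.001]
orientation: [[0.938, -0.346, 0.0], [-0.346, -0.938, -0.0], [0.0, 0.0, -1.0]]
force: [-0.5, -0.6, 0.1]
opening: 0.581
finger_force: 0.0
```

step_arm([
  {"x": 0, "y": 0, "z": 0.03, "roll": 0, "fingers": 0.44},
  {"x": 0, "y": 0, "z": 0, "roll": 0, "fingers": 0.7},
  {"x": 0, "y": 0, "z": 0, "roll": 0, "fingers": 0.7},
  {"x": 0, "y": 0, "z": 0, "roll": 0, "fingers": 0.7},
  {"x": 0, "y": 0, "z": 0, "roll": 0, "fingers": 0.7},
], force=30)

```text
time_s: 4.05
ee_pos: [0.6383, -0.1679, -0.0009]
orientation: [[0.938, -0.346, 0.0], [-0.346, -0.938, -0.0], [0.0, 0.0, -1.0]]
force: [-0.1, -0.4, 1.0]
opening: 0.507
finger_force: 30.7
```

step_arm([
  {"x": 0, "y": 0, "z": -0.7, "roll": 0, "fingers": 0.7},
  {"x": 0, "y": 0, "z": -0.8, "roll": -1, "fingers": 0.7},
  {"x": -0.38, "y": -0.77, "z": -0.1, "roll": -1, "fingers": 0.7},
  {"x": -0.38, "y": -0.77, "z": 0, "roll": -1, "fingers": 0.7},
  {"x": -0.38, "y": -0.77, "z": 0, "roll": -1, "fingers": 0.7},
])

```text
time_s: 4.68
ee_pos: [0.6003, -0.0165, 0.0952]
orientation: [[0.997, -0.072, 0.0], [-0.072, -0.997, 0.0], [0.0, -0.0, -1.0]]
force: [1.0, 0.3, -0.9]
opening: 0.502
finger_force: 30.8
```

```bash
python3 -c "
from h import *
go(.531,.242,.08,8.7)"
```

```text
t 4.67 pos [ 0.6003 -0.0165  0.0952] yaw -4.12 F [ 1.   0.3 -0.9] open 0.502
units now [-1.462 -4.214  0.254]
roll units -3.205 units after roll [-0.49  -4.433  0.254]
```

step_arm([
  {"x": -0.2, "y": -0.88, "z": 0, "roll": -0.8, "fingers": 0.7},
  {"x": -0.18, "y": -0.88, "z": 0, "roll": -0.8, "fingers": 0.7},
  {"x": -0.15, "y": -0.88, "z": 0, "roll": -0.8, "fingers": 0.7},
  {"x": -0.12, "y": -0.88, "z": 0, "roll": -0.8, "fingers": 0.7},
  {"x": -0.1, "y": -0.6, "z": 0, "roll": 0, "fingers": 0.7},
])

```text
time_s: 5.3
ee_pos: [0.5474, 0.2304, 0.095]
orientation: [[0.988, 0.152, -0.0], [0.152, -0.988, 0.001], [-0.0, -0.001, -1.0]]
force: [1.0, -0.9, -0.4]
opening: 0.5
finger_force: 30.8
```

step_arm([
  {"x": 0, "y": 0, "z": 0.1, "roll": 0, "fingers": 0.7},
  {"x": 0, "y": 0, "z": 0.1, "roll": 0, "fingers": 0.7},
  {"x": 0, "y": 0, "z": 0, "roll": 0, "fingers": 0.7},
  {"x": 0, "y": 0, "z": 0, "roll": 0, "fingers": 0.7},
  {"x": 0, "y": 0, "z": 0, "roll": 0, "fingers": 0.7},
])

```text
time_s: 5.92
ee_pos: [0.549, 0.2268, 0.0832]
orientation: [[0.989, 0.148, 0.0], [0.148, -0.989, -0.0], [0.0, 0.0, -1.0]]
force: [-0.2, -0.4, -0.1]
opening: 0.504
finger_force: 30.8
```

```bash
python3 -c "
from h import *
go(.531,.242,.03,8.7)"
```

```text
t 5.92 pos [0.549  0.2268 0.0832] yaw 8.48 F [-0.2 -0.4 -0.1] open 0.504
units now [-0.259 -0.295  0.887]
roll units -0.054 units after roll [-0.258 -0.295  0.887]
```

step_arm([
  {"x": -0.26, "y": -0.295, "z": 0, "roll": -0.05, "fingers": 0.7},
  {"x": 0, "y": 0, "z": 0.4, "roll": 0, "fingers": 0.7},
  {"x": 0, "y": 0, "z": 0.4, "roll": 0, "fingers": 0.7},
  {"x": 0, "y": 0, "z": 0.08, "roll": 0, "fingers": 0.7},
  {"x": 0, "y": 0, "z": 0, "roll": 0, "fingers": 0.7},
])

```text
time_s: 6.55
ee_pos: [0.5299, 0.2434, 0.0305]
orientation: [[0.988, 0.153, -0.0], [0.153, -0.988, 0.0], [-0.0, -0.0, -1.0]]
force: [-0.6, 0.1, 0.7]
opening: 0.506
finger_force: 30.8
```

```bash
python3 -c "
from h import *
s=eyes.snapshot('side');q=eyes.snapshot('top')
a=cv2.resize(s['img'][280:420,100:350],(600,336));b=cv2.resize(q['img'][130:310,130:250],(200,300));c=np.zeros((336,800,3),np.uint8);c[:,:600]=a;c[:300,600:]=b
cv2.imwrite('pics/p1.png',c)
go(.531,.242,.0175,8.7)"
```

```text
t 6.65 pos [0.5308 0.2433 0.0312] yaw 8.77 F [ 0.3 -0.4 -0.7] open 0.502
units now [-0.001  0.022  0.228]
roll units 0.018 units after roll [-0.     0.022  0.228]
```

View pics/p1.png

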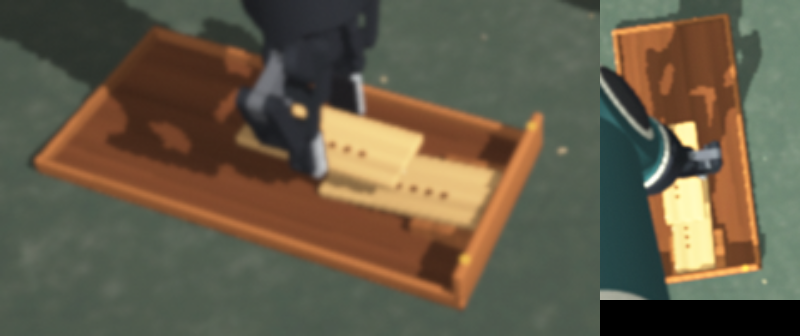

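step_arm([
  {"x": 0, "y": 0, "z": 0.1, "roll": 0, "fingers": 0.7},
  {"x": 0, "y": 0, "z": 0.11, "roll": 0, "fingers": 0.7},
  {"x": 0, "y": 0, "z": 0.03, "roll": 0, "fingers": 0.7},
  {"x": 0, "y": 0, "z": 0.03, "roll": 0, "fingers": 0.7},
  {"x": 0, "y": 0, "z": 0, "roll": 0, "fingers": 0.7},
], force=20)

```text
time_s: 7.28
ee_pos: [0.5307, 0.2425, 0.0143]
orientation: [[0.988, 0.152, 0.0], [0.152, -0.988, -0.0], [0.0, 0.0, -1.0]]
force: [0.0, -1.1, 3.8]
opening: 0.506
finger_force: 31.3
```

step_arm([
  {"x": 0, "y": 0, "z": 0.03, "roll": 0, "fingers": 0.7},
  {"x": 0, "y": 0, "z": 0.03, "roll": 0, "fingers": 0.7},
  {"x": 0, "y": 0, "z": 0, "roll": 0, "fingers": 0.7},
  {"x": 0, "y": 0, "z": 0, "roll": 0, "fingers": 0.7},
  {"x": 0, "y": 0, "z": 0, "roll": 0, "fingers": 0.7},
], force=20)

```text
time_s: 7.9
ee_pos: [0.5312, 0.2427, 0.0107]
orientation: [[0.988, 0.152, 0.001], [0.152, -0.988, 0.0], [0.001, -0.0, -1.0]]
force: [2.4, -0.7, 3.4]
opening: 0.502
finger_force: 31.8
```

step_arm([
  {"x": 0, "y": 0, "z": 0, "roll": 0, "fingers": 0.46},
  {"x": 0, "y": 0, "z": 0, "roll": 0, "fingers": 0.42},
  {"x": 0, "y": 0, "z": 0, "roll": 0, "fingers": 0.38},
  {"x": 0, "y": 0, "z": 0, "roll": 0, "fingers": 0.35},
  {"x": 0, "y": 0, "z": -0.2, "roll": 0, "fingers": 0.35},
])

```text
time_s: 8.52
ee_pos: [0.5296, 0.2423, 0.022]
orientation: [[0.988, 0.152, -0.002], [0.152, -0.988, -0.001], [-0.002, 0.001, -1.0]]
force: [0.0, 0.3, 1.3]
opening: 0.65
finger_force: 0.0
```

step_arm([
  {"x": 0, "y": 0, "z": -0.6, "roll": 0, "fingers": 0.32},
  {"x": 0, "y": 0.3, "z": -0.7, "roll": 1, "fingers": 0.32},
  {"x": 0, "y": 0.8, "z": 0, "roll": 0, "fingers": 0.32},
  {"x": 0, "y": 0.9, "z": 0, "roll": -1, "fingers": 0.32},
  {"x": 0, "y": 0.9, "z": 0, "roll": -1, "fingers": 0.32},
])

```text
time_s: 9.15
ee_pos: [0.5501, 0.0685, 0.1017]
orientation: [[0.975, 0.224, 0.001], [0.224, -0.975, 0.0], [0.001, 0.0, -1.0]]
force: [1.8, -0.5, 0.5]
opening: 0.683
finger_force: 0.0
```

```bash
python3 -c "
from h import *
go(.4465,-.032,.05,30)"
```

```text
t 9.15 pos [0.5501 0.0685 0.1017] yaw 12.93 F [ 1.8 -0.5  0.5] open 0.683
units now [-2.059  1.246  0.859]
roll units -4.267 units after roll [-2.333  0.587  0.861]
```

step_arm([
  {"x": -0.5, "y": 0.2, "z": 0, "roll": -0.9, "fingers": 0.34},
  {"x": -0.55, "y": 0.22, "z": 0.1, "roll": -0.9, "fingers": 0.34},
  {"x": -0.55, "y": 0.2, "z": 0.2, "roll": -0.9, "fingers": 0.34},
  {"x": -0.5, "y": 0.1, "z": 0.3, "roll": -0.9, "fingers": 0.34},
  {"x": 0, "y": 0, "z": 0.3, "roll": -0.65, "fingers": 0.34},
])

```text
time_s: 9.78
ee_pos: [0.4417, -0.0123, 0.0469]
orientation: [[0.869, 0.495, -0.0], [0.495, -0.869, -0.001], [-0.001, 0.001, -1.0]]
force: [0.5, 0.3, -0.0]
opening: 0.662
finger_force: 0.0
```

```bash
python3 -c "
from h import *
s=eyes.snapshot('top')
o=ortho(s,slope(.53,.242,8.7,.018),.4,.72,.12,.36,2000);cv2.imwrite('pics/p2.png',cv2.resize(o,(450,600)))
go(.4465,-.032,.03,30)"
```

```text
t 9.82 pos [ 0.4416 -0.0115  0.0452] yaw 29.82 F [-0.7  0.4 -1.4] open 0.661
units now [-0.099  0.338  0.253]
roll units -0.046 units after roll [-0.1    0.337  0.253]
```

View pics/p2.png

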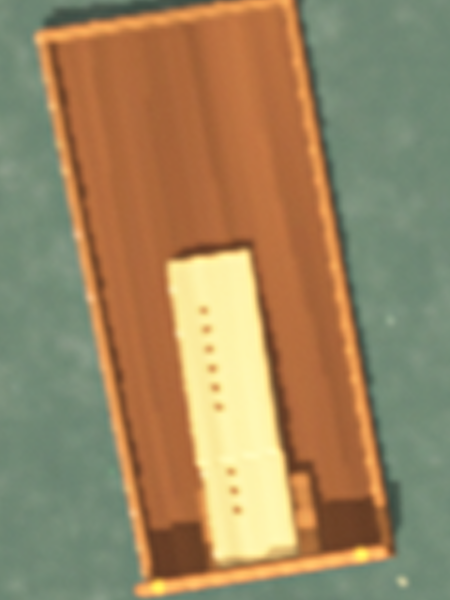

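step_arm([
  {"x": -0.1, "y": 0.335, "z": 0, "roll": -0.04, "fingers": 0.38},
  {"x": 0, "y": 0, "z": 0.3, "roll": 0, "fingers": 0.38},
  {"x": 0, "y": 0, "z": 0.3, "roll": 0, "fingers": 0.38},
  {"x": 0, "y": 0, "z": 0, "roll": 0, "fingers": 0.38},
  {"x": 0, "y": 0, "z": 0, "roll": 0, "fingers": 0.38},
])

```text
time_s: 10.45
ee_pos: [0.4488, -0.0307, 0.0113]
orientation: [[0.867, 0.499, 0.001], [0.499, -0.867, -0.0], [0.001, 0.001, -1.0]]
force: [-0.5, 0.2, 0.5]
opening: 0.623
finger_force: 0.0
```

```bash
python3 -c "
from h import *
go(.4467,-.032,-.001,30)"
```

```text
t 10.45 pos [ 0.4488 -0.0307  0.0113] yaw 29.92 F [-0.5  0.2  0.5] open 0.623
units now [-0.041  0.001  0.205]
roll units -0.02 units after roll [-0.041  0.001  0.205]
```

step_arm([
  {"x": -0.04, "y": 0, "z": 0.1, "roll": 0, "fingers": 0.4},
  {"x": 0, "y": 0, "z": 0.1, "roll": 0, "fingers": 0.42},
  {"x": 0, "y": 0, "z": 0.01, "roll": 0, "fingers": 0.43},
  {"x": 0, "y": 0, "z": 0, "roll": 0, "fingers": 0.43},
  {"x": 0, "y": 0, "z": 0, "roll": 0, "fingers": 0.44},
])

```text
time_s: 11.08
ee_pos: [0.4461, -0.032, -0.0021]
orientation: [[0.867, 0.499, 0.0], [0.499, -0.867, -0.0], [0.0, 0.0, -1.0]]
force: [-0.1, 0.4, -0.6]
opening: 0.558
finger_force: 0.0
```

step_arm([
  {"x": 0, "y": 0, "z": 0, "roll": 0, "fingers": 0.7},
  {"x": 0, "y": 0, "z": 0, "roll": 0, "fingers": 0.7},
  {"x": 0, "y": 0, "z": 0, "roll": 0, "fingers": 0.7},
  {"x": 0, "y": 0, "z": 0, "roll": 0, "fingers": 0.7},
  {"x": 0, "y": 0, "z": 0, "roll": 0, "fingers": 0.7},
], force=30)

```text
time_s: 11.7
ee_pos: [0.4462, -0.0321, -0.0018]
orientation: [[0.867, 0.499, 0.0], [0.499, -0.867, -0.0], [0.0, 0.0, -1.0]]
force: [-1.4, 0.2, 5.4]
opening: 0.501
finger_force: 33.7
```

```bash
python3 -c "
from h import *
go(.585,.250,.1,8.7)"
```

```text
t 11.7 pos [ 0.4462 -0.0321 -0.0018] yaw 29.92 F [-1.4  0.2  5.4] open 0.501
units now [ 4.351 -2.921 -1.696]
roll units 5.304 units after roll [ 2.998 -4.298 -1.696]
```

step_arm([
  {"x": 0, "y": 0, "z": -0.7, "roll": 0, "fingers": 0.7},
  {"x": 0, "y": 0, "z": -0.8, "roll": 1, "fingers": 0.7},
  {"x": 0.67, "y": -0.56, "z": -0.1, "roll": 1, "fingers": 0.7},
  {"x": 0.67, "y": -0.56, "z": 0, "roll": 1, "fingers": 0.7},
  {"x": 0.6, "y": -0.6, "z": 0, "roll": 1, "fingers": 0.7},
])

```text
time_s: 12.32
ee_pos: [0.5163, 0.1084, 0.0942]
orientation: [[0.971, 0.237, 0.001], [0.237, -0.971, -0.0], [0.001, 0.0, -1.0]]
force: [0.4, -1.5, -0.3]
opening: 0.501
finger_force: 31.1
```

```bash
python3 -c "
from h import *
go(.584,.250,.08,8.7)"
```

```text
t 12.32 pos [0.5163 0.1084 0.0942] yaw 13.74 F [ 0.4 -1.5 -0.3] open 0.501
units now [ 1.657 -2.025  0.237]
roll units 1.259 units after roll [ 1.473 -2.163  0.236]
```

step_arm([
  {"x": 0.5, "y": -0.6, "z": 0, "roll": 0.8, "fingers": 0.7},
  {"x": 0.5, "y": -0.6, "z": 0, "roll": 0.2, "fingers": 0.7},
  {"x": 0.3, "y": -0.6, "z": 0.1, "roll": 0, "fingers": 0.7},
  {"x": 0, "y": 0, "z": 0.1, "roll": 0, "fingers": 0.7},
  {"x": 0, "y": 0, "z": 0, "roll": 0, "fingers": 0.7},
])

```text
time_s: 12.95
ee_pos: [0.5693, 0.2278, 0.0807]
orientation: [[0.985, 0.172, -0.002], [0.172, -0.985, -0.002], [-0.002, 0.001, -1.0]]
force: [0.0, 0.5, -0.7]
opening: 0.506
finger_force: 31.1
```

```bash
python3 -c "
from h import *
go(.584,.250,.03,8.7)"
```

```text
t 12.95 pos [0.5693 0.2278 0.0807] yaw 9.91 F [ 0.   0.5 -0.7] open 0.506
units now [ 0.308 -0.324  0.844]
roll units 0.302 units after roll [ 0.299 -0.329  0.846]
```

step_arm([
  {"x": 0.3, "y": -0.33, "z": 0, "roll": 0.3, "fingers": 0.7},
  {"x": 0, "y": 0, "z": 0.4, "roll": 0, "fingers": 0.7},
  {"x": 0, "y": 0, "z": 0.4, "roll": 0, "fingers": 0.7},
  {"x": 0, "y": 0, "z": 0.04, "roll": 0, "fingers": 0.7},
  {"x": 0, "y": 0, "z": 0, "roll": 0, "fingers": 0.7},
])

```text
time_s: 13.58
ee_pos: [0.5849, 0.2506, 0.0321]
orientation: [[0.989, 0.15, 0.0], [0.15, -0.989, -0.0], [0.0, 0.0, -1.0]]
force: [-0.8, -0.4, -0.1]
opening: 0.503
finger_force: 31.1
```

```bash
python3 -c "
from h import *
go(.584,.250,.0105,8.7)"
```

```text
t 13.57 pos [0.5849 0.2506 0.0321] yaw 8.64 F [-0.8 -0.4 -0.1] open 0.503
units now [-0.017  0.007  0.36 ]
roll units -0.014 units after roll [-0.017  0.007  0.36 ]
```

step_arm([
  {"x": -0.01, "y": 0.01, "z": 0.12, "roll": 0, "fingers": 0.7},
  {"x": 0, "y": 0, "z": 0.1, "roll": 0, "fingers": 0.7},
  {"x": 0, "y": 0, "z": 0.03, "roll": 0, "fingers": 0.7},
  {"x": 0, "y": 0, "z": 0.03, "roll": 0, "fingers": 0.7},
  {"x": 0, "y": 0, "z": 0, "roll": 0, "fingers": 0.7},
])

```text
time_s: 14.2
ee_pos: [0.5838, 0.2507, 0.0149]
orientation: [[0.988, 0.152, -0.0], [0.152, -0.988, -0.0], [-0.001, 0.0, -1.0]]
force: [-1.5, -0.3, 3.2]
opening: 0.504
finger_force: 31.4
```

step_arm([
  {"x": 0, "y": 0, "z": 0.03, "roll": 0, "fingers": 0.7},
  {"x": 0, "y": 0, "z": 0.03, "roll": 0, "fingers": 0.7},
  {"x": 0, "y": 0, "z": 0.02, "roll": 0, "fingers": 0.7},
  {"x": 0, "y": 0, "z": 0, "roll": 0, "fingers": 0.7},
  {"x": 0, "y": 0, "z": 0, "roll": 0, "fingers": 0.7},
])

```text
time_s: 14.82
ee_pos: [0.5847, 0.2509, 0.0101]
orientation: [[0.988, 0.151, 0.001], [0.151, -0.988, 0.0], [0.001, -0.0, -1.0]]
force: [1.3, -0.9, 5.5]
opening: 0.502
finger_force: 31.8
```

step_arm([
  {"x": 0, "y": 0, "z": 0, "roll": 0, "fingers": 0.46},
  {"x": 0, "y": 0, "z": 0, "roll": 0, "fingers": 0.42},
  {"x": 0, "y": 0, "z": 0, "roll": 0, "fingers": 0.38},
  {"x": 0, "y": 0, "z": 0, "roll": 0, "fingers": 0.35},
  {"x": 0, "y": 0, "z": -0.2, "roll": 0, "fingers": 0.35},
])

```text
time_s: 15.45
ee_pos: [0.5831, 0.2504, 0.0213]
orientation: [[0.988, 0.152, -0.002], [0.152, -0.988, -0.001], [-0.002, 0.001, -1.0]]
force: [-0.1, 0.5, -0.1]
opening: 0.651
finger_force: 0.0
```

step_arm([
  {"x": 0, "y": 0, "z": -0.7, "roll": 0, "fingers": 0.32},
  {"x": 0, "y": 0.3, "z": -0.8, "roll": 0, "fingers": 0.32},
  {"x": 0, "y": 0.9, "z": 0, "roll": 0, "fingers": 0.32},
  {"x": 0, "y": 0.9, "z": 0, "roll": 0, "fingers": 0.32},
  {"x": 0, "y": 0.9, "z": 0, "roll": 0, "fingers": 0.32},
])

```text
time_s: 16.08
ee_pos: [0.6118, 0.0713, 0.1132]
orientation: [[0.988, 0.152, 0.002], [0.152, -0.988, 0.0], [0.002, 0.0, -1.0]]
force: [1.0, 0.8, 0.6]
opening: 0.678
finger_force: 0.0
```

step_arm([
  {"x": 0, "y": 0.8, "z": 0, "roll": 0, "fingers": 0.32},
  {"x": 0, "y": 0.5, "z": 0, "roll": 0, "fingers": 0.32},
  {"x": 0, "y": 0, "z": 0, "roll": 0, "fingers": 0.32},
  {"x": 0, "y": 0, "z": 0, "roll": 0, "fingers": 0.32},
  {"x": 0, "y": 0, "z": 0, "roll": 0, "fingers": 0.32},
])

```text
time_s: 16.7
ee_pos: [0.623, -0.0021, 0.1122]
orientation: [[0.988, 0.154, 0.0], [0.154, -0.988, 0.001], [0.0, -0.001, -1.0]]
force: [-0.1, -0.0, -0.1]
opening: 0.681
finger_force: 0.0
```

```bash
python3 -c "
from h import *
s=eyes.snapshot('top');q=eyes.snapshot('side')
o=ortho(s,slope(.53,.242,8.7,.018),.4,.72,.12,.36,2000);c=np.zeros((400,800,3),np.uint8);c[:,:300]=cv2.resize(o,(300,400));c[:280,300:]=cv2.resize(q['img'][280:420,100:350],(500,280))
cv2.imwrite('pics/p3.png',c)"
```

```text
(no output)
```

View pics/p3.png

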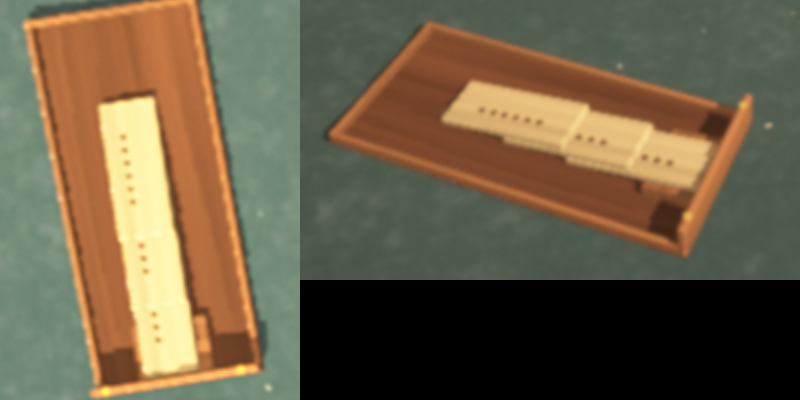

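The pictures show three plates in line (back edges about 53 mm apart) and the gripper well clear, so I'm handing the job in.

```bash
python3 -c "
from cell import arm
print(arm.close_job())"
```

```text
the job is handed in; nothing more can be done
None
```

I laid both six-hole plates down the tray in line behind the first plate, each lapping the one before it by about half its length, and handed the job in at about 17 s; I was not shown a verdict.

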